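# Shut the acrylic tray set before soldering

### The job

Shut the clear acrylic tray set on the orange mat so that no solder splashes get in: push both of its drawers fully home and push its hinged lid over and down until it lies flat on the top tray, easing it down without letting it slam. Use only fingertip pushes: do not lift, tip or shove the tray set out of its place, and leave all the other things on the mat where they are.

Things in the scene. Friction and masses are not known exactly. Their poses are not given: they have to be found in the camera images.
- trayset: Loose clear acrylic box, 100 mm deep (its x), 160 wide (y), 72 high without lid, about 0.9 kg, unfastened on the 3 mm thick orange mat; a push over some 5 N may slide it. Origin: centre of its underside. z up; x points from the drawer fronts (robot's side) to the lid's hinge at the back; y to the left drawer. Below: two drawers side by side; above: one open tray, rim at 72 mm, with a hinged lid.
- drawer_left (a joint): How far the left (+y) drawer stands open, in m: 0 is fully home, 0.06 fully out. It slides along the set's -x as it opens, with about 0.6 N friction and some damping, and stays where it is left.
- drawer_right (a joint): The same for the right (-y) drawer.
- drawer_left_front (a point): Centre of the outer face of the left drawer's flat tinted blue front (white top edge, no handle): 77 mm wide, 36 high, 4 thick, from 4 to 40 mm above the set's underside, this point at 22 mm. Fully home this point lies at x = -54, y = +39 mm in the set's frame, the face 4 mm proud of the box's front.
- drawer_right_front (a point): The same for the right drawer, at x = -54, y = -39 mm in the set's frame when fully home.
- lid (a joint): Opening angle of the lid, in rad: 0 lies flat and shut, 1.57 stands upright, 1.9 is the stop, leaning back. A stiff hinge (about 0.05 N m friction) keeps it wherever it is left; it does not fall by itself.
- lid_edge (a point): Middle of the lid's free edge, on its outer face (the upper face when shut). The lid is a tinted blue plate with a white strip along the free edge, 103 mm from hinge to edge, 160 mm wide, 4 mm thick; it has no handle. Shut, its top is 76 mm above the set's underside.
- lid_hinge (a point): Middle of the lid's hinge line, on the back upper rim at x = +50, y = 0, z = 72 mm in the set's frame, in the plane of the lid's inner face. The line runs along the set's y. The lid extends from here to the set's -x when shut and its free edge swings up and back as it opens.
- iron: Black soldering iron leaning in a wire spring holder on a dark 100 x 75 mm base, one loose piece, about 150 mm high, its handle overhanging the base by some 100 mm. Origin: centre of the base's underside. Leave alone.
- pump: Grey desoldering pump lying down, 200 mm long (its x) and 22 mm wide and high. Origin: under its middle. It lies along a side of the tray set. Leave alone.
- probe: Thin steel probe lying down, 155 mm long (its x), 8 mm wide and high. Origin: on the mat near its middle. It lies along a side of the tray set. Leave alone.
- magnifier: Round glass magnifier lying flat, 90 mm lens with an 80 mm black handle towards its -x, 12 mm high. Origin: under the lens centre. Leave alone.
- reel: Solder reel standing on end, 54 mm diameter, 38 mm high. Origin: centre of its underside. Leave alone.
- cleaner: Tip cleaner: black cup 72 mm diameter with brass wool, 54 mm high. Origin: centre of its underside. Leave alone.
- flux: Small amber jar, 44 mm diameter, 35 mm high. Origin: centre of its underside. Leave alone.

How it is judged:
By the outcome, as a careful person would: the job done as asked, in the order asked, and still so for the second after the job is handed in, with the robot touching nothing.
It also fails if it takes over 64 s, if anything falls off the work surface, if the arm or the gripper's body presses on something with over 40 N, if the wrist force passes 120 N, or if a joint passes its speed limit or range.

### The arm

A 6-joint arm with a two-finger parallel gripper is mounted at the origin on the work surface. World frame = base frame: x ahead of the robot, y to its left, z up, the work surface at z = 0. Lengths are in m, angles in rad, forces in N, time in s.
With the tool pointing down it reaches from about 0.35 to 0.85 m from the base axis. Payload 8.1 kg.
Tool frame: the origin (TCP) lies midway between the tips of the shut fingers; the grasp point (between the pads) lies 19 mm behind it; z points along the fingers, y is the line along which they close (so a half turn about z gives the same grasp; the last joint's range is limited). The gripper opens to 85 mm and grips with 20 to 120 N. Pads are 22 mm wide; open, the fingers measure 114 mm over their backs; the gripper's body (76 mm by 85 mm) begins 54 mm behind the grasp point. The pads swing forward as they close: fully open they stand 13 mm farther back than shut.
Start: joints at [1.139, 0.13, 1.488, -0, 1.523, -0.085], TCP at [0.204, 0.564, 0.231] pointing down, gripper open.
Joint ranges: [-2.96, 2.96], [-0.89, 2.26], [0.02, 2.5], [-1.34, 4.48], [0, 2.73], [-2.66, 2.66]. Speed limits (rad/s): [2.39, 2.39, 2.79, 3.14, 3.14, 3.14].

### API

Orientations are given as a unit quaternion [w, x, y, z].
In Python, from plant import robot gives the robot as it stands.
- The arm moves only by the tool arm_command, never from a script. Its argument "commands" is text: rows parted by semicolons, each of 7 numbers parted by spaces: the opening, from -1 (shut) to 1 (fully open), so that 0 is half open, then the shift along the tool's x, y, z in mm, then the turn, a rotation vector about the tool's x, y, z in degrees. A call has 1 to 8 rows; each row shifts and turns the commanded pose from where the row before left it, along the tool's axes as they then stand; what a row does not reach is not made up. A row lasts 1/8 s, in which the tool goes at most 62.5 mm and 10.7 degrees, less where a joint would pass 70% of its speed; a pose out of reach is approached as far as the arm can. A call is refused whole if a number of a shift passes 62.5 or a number of a turn 10.7, either way. A call with a gripper value outside its range is refused whole. The fingers move at their own pace and stop on an object; the grip force is fixed at half the most. Time passes only in rows, so rows that do not move let the fingers close. It gives the time, the measured TCP pose, the force, the opening and the grip force at its end, in the units of the state.
- robot.get_obs(): the state, without advancing time (a new reading comes with each control period).
- robot.snapshot(name): name is "scene" or "top" or "wrist"; returns a dict with "frame" (384x512x3 uint8, red, green, blue), "mtx" (3x3 intrinsics, pixels), "view" (4x4, takes a point from world to camera coordinates). Camera axes: x right, y down, z forward; pixel columns grow to the right and rows downward; lengths in m; the calibration is good to about 2 mm. A picture is of the moment at which its call begins. There is no depth.
- robot.close_job(): hands the job in; it is judged then, once.
Trained networks look in a picture, given as the dict that the camera call returned (one of the last four; its "shot" number tells which), for a name from the list of things; names that differ only in an ending like _2 or _b are one class to them, and where a whole thing is asked for, a point or a joint stands for the part that bears it (a point fixed in the world has none). Each returns a list of dicts, best first, with "confidence" (0 to 1); they miss things now and then, are a little off and sometimes report something else, mostly with a low value. They report only what shows in the picture. A call takes as long as a camera call.
- robot.masks_of(picture, query): "mask" (384x512 bool, what is visible of it) and "rect" ([centre column, centre row, width, height] in pixels, round what is visible of it).
The state is a dict: "time_s": time; "joint_pos": joint angles; "joint_velocities": joint speeds; "tau": joint torques, N m; "ee_pos": TCP position; "tcp_rot": TCP orientation; "force": force on the tool from outside, world axes, zero at the start; "ft_torque": the same for the moment, N m; "opening": finger opening in m; "gripper_force": force on a finger pad.
Only numpy, scipy, OpenCV 4.12 (cv2) and the standard library are available. Lean on these libraries where they do the work, as an engineer would, in place of code of your own. Each camera call takes 0.05 s, during which the arm holds its last target. There are 200 camera calls.

## Working session

There is one attempt and no reset: what is moved stays moved. The work goes in short steps, Python scripts to look and compute and a tool call to move; the robot and the scene stay as the last step left them, time stands still between calls to the robot, and variables do not carry over. Pictures are saved under pics/ and viewed, at most 10 in all, crops included, and the job is handed in when it is done.

Besides the shell and the picture viewer there is one more tool, called after "Call:" by a JSON object that holds its "api" and its "payload". arm_command: Moves the arm, as the interface text tells. Its arguments: {"type":"object","properties":{"commands":{"type":"string"}},"required":["commands"]}

```bash
mkdir -p pics; cat > h.py <<'E'
import numpy as np,cv2
from plant import robot
def save(s,n): cv2.imwrite('pics/'+n+'.png',s['frame'][:,:,::-1])
def proj(s,P):
    P=np.atleast_2d(P); c=P@s['view'][:3,:3].T+s['view'][:3,3]; p=c@s['mtx'].T; return p[:,:2]/p[:,2:]
def ray(s,uv,z):
    R=s['view'][:3,:3];o=-R.T@s['view'][:3,3]
    d=R.T@np.linalg.inv(s['mtx'])@np.array([*uv,1.]); return o+d*(z-o[2])/d[2]
E
python3 - <<'E'
from h import *
a=robot.snapshot('top');b=robot.snapshot('scene')
cv2.imwrite('pics/a.png',a['frame'][:,:,::-1]);save(b,'b')
for s in (a,b):
    print(s['mtx'].round(1).tolist(),s['view'].round(3).tolist())
    for q in 'trayset drawer_left_front drawer_right_front lid_edge iron pump probe magnifier reel cleaner flux'.split():
        for r in robot.masks_of(s,q)[:2]: print(q,round(r['confidence'],2),np.round(r['rect']).tolist(),ray(s,r['rect'][:2],.02).round(3).tolist())
print(robot.get_obs()['tcp_rot'])
E
```

```text
[[390.0, 0.0, 257.2], [0.0, 390.0, 194.9], [0.0, 0.0, 1.0]] [[-0.003, -1.0, 0.004, 0.012], [-0.992, 0.002, -0.123, 0.593], [0.123, -0.004, -0.992, 0.91], [0.0, 0.0, 0.0, 1.0]]
trayset 0.94 [271.0, 211.0, 77.0, 66.0] [0.556, -0.023, 0.02]
drawer_left_front 0.9 [247.0, 237.0, 27.0, 14.0] [0.491, 0.035, 0.02]
drawer_right_front 0.68 [281.0, 237.0, 28.0, 17.0] [0.492, -0.047, 0.02]
lid_edge 0.63 [271.0, 187.0, 80.0, 13.0] [0.615, -0.025, 0.02]
lid_edge 0.49 [318.0, 224.0, 12.0, 47.0] [0.523, -0.139, 0.02]
iron 0.69 [415.0, 225.0, 61.0, 71.0] [0.521, -0.376, 0.02]
pump 0.73 [270.0, 184.0, 70.0, 17.0] [0.623, -0.021, 0.02]
pump 0.64 [216.0, 208.0, 18.0, 78.0] [0.562, 0.111, 0.02]
probe 0.46 [318.0, 231.0, 12.0, 32.0] [0.507, -0.138, 0.02]
magnifier 0.82 [127.0, 201.0, 33.0, 74.0] [0.581, 0.332, 0.02]
magnifier 0.27 [396.0, 267.0, 33.0, 32.0] [0.419, -0.324, 0.02]
reel 0.88 [383.0, 135.0, 30.0, 24.0] [0.747, -0.307, 0.02]
cleaner 0.67 [396.0, 266.0, 29.0, 33.0] [0.42, -0.325, 0.02]
flux 0.6 [129.0, 274.0, 22.0, 20.0] [0.405, 0.32, 0.02]
[[414.3, 0.0, 257.0], [0.0, 414.3, 194.4], [0.0, 0.0, 
[... 293 characters left out ...]
8.0, 32.0, 60.0] [0.588, 0.345, 0.02]
lid_edge 0.69 [254.0, 189.0, 64.0, 31.0] [0.537, -0.019, 0.02]
iron 0.65 [135.0, 161.0, 31.0, 90.0] [0.48, -0.375, 0.02]
pump 0.91 [302.0, 205.0, 25.0, 66.0] [0.574, 0.118, 0.02]
probe 0.5 [215.0, 178.0, 15.0, 22.0] [0.512, -0.133, 0.02]
probe 0.43 [303.0, 204.0, 23.0, 66.0] [0.571, 0.12, 0.02]
magnifier 0.77 [385.0, 218.0, 29.0, 62.0] [0.589, 0.344, 0.02]
reel 0.82 [136.0, 250.0, 22.0, 23.0] [0.753, -0.3, 0.02]
cleaner 0.72 [156.0, 146.0, 26.0, 24.0] [0.422, -0.326, 0.02]
cleaner 0.65 [303.0, 205.0, 20.0, 62.0] [0.573, 0.122, 0.02]
flux 0.65 [377.0, 160.0, 17.0, 16.0] [0.403, 0.328, 0.02]
[-6.52641167e-06  1.72526460e-01  9.85004884e-01  5.11357639e-07]
```

```bash
python3 - <<'E'
import cv2,numpy as np
a=cv2.imread('pics/a.png')[150:280,195:345];b=cv2.imread('pics/b.png')[135:255,190:330]
cv2.imwrite('pics/a2.png',cv2.resize(a,None,fx=4.6,fy=4.6,interpolation=2)) 
cv2.imwrite('pics/b2.png',cv2.resize(b,None,fx=5,fy=5,interpolation=2))
E
```

```text
(no output)
```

View pics/a2.png

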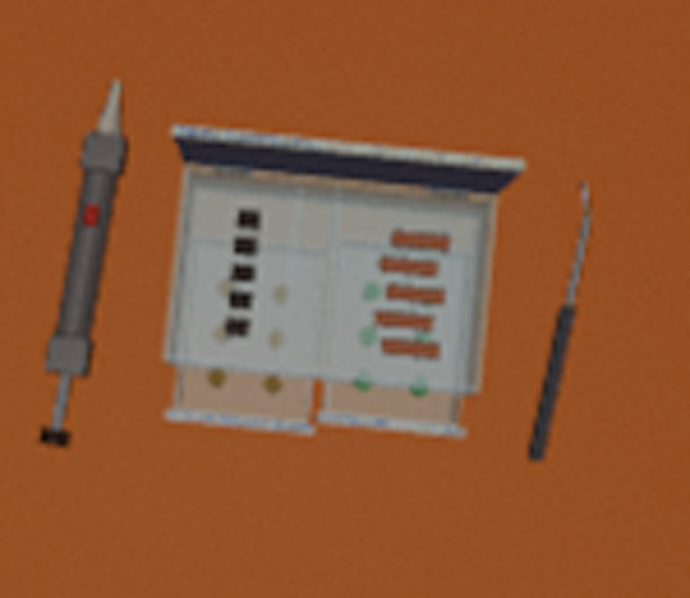

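View pics/b2.png

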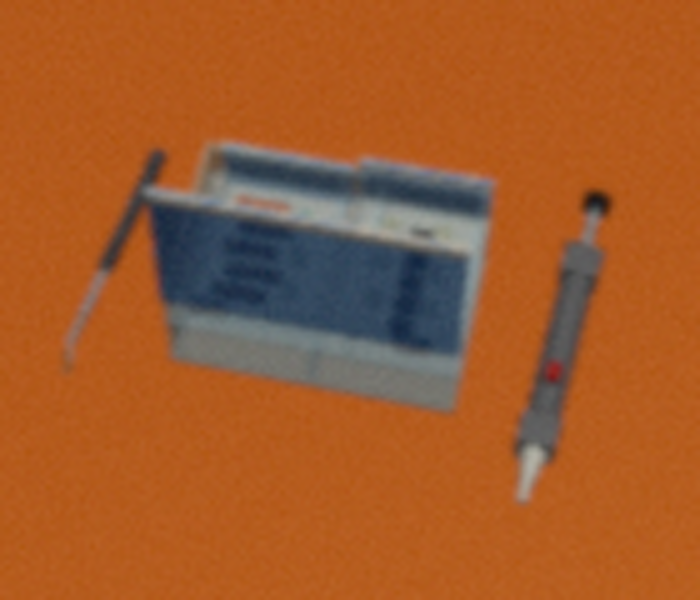

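Top view: drawers both open toward the robot (white edges at crop (166,415)-(314,430) and (319,415)-(465,433)), lid near upright at the back. The pump lies left, the probe right. The scene view from behind agrees. I'll fit the pose to these points.

```bash
cat > fit.py <<'E'
from h import *
from scipy.optimize import least_squares
def model(p):
    x,y,w,dl,dr,th=p
    e=np.array([-np.cos(th),0,np.sin(th)]);n=np.array([np.sin(th),0,np.cos(th)])
    h=np.array([.05,0,.072]); L=h+.103*e+.002*n
    loc=dict(fl=[-.05,.08,.072],fr=[-.05,-.08,.072],ll=L+[0,.08,0],lr=L+[0,-.08,0],
      hl=h+[0,.08,0],hr=h+[0,-.08,0],bl=[.05,.08,0],br=[.05,-.08,0],
      d1=[-.052-dl,.0775,.04],d2=[-.052-dl,.0005,.04],d3=[-.052-dr,-.0005,.04],d4=[-.052-dr,-.0775,.04])
    c,s=np.cos(w),np.sin(w);R=np.array([[c,-s,0],[s,c,0],[0,0,1]])
    return {k:R@np.array(v)+[x,y,.003] for k,v in loc.items()}
E
python3 - <<'E'
from fit import *
a=robot.snapshot('top');b=robot.snapshot('scene')
A=dict(fl=(163,362),fr=(478,392),ll=(173,131),lr=(524,164),d1=(166,415),d2=(314,430),d3=(319,415),d4=(465,433))
B=dict(lr=(146,192),ll=(470,250),br=(172,360),bl=(452,410),hr=(168,305),hl=(462,355),d4=(218,147),d3=(357,167),d2=(362,160),d1=(495,183))
def res(p):
    m=model(p);r=[]
    for s,K,o,f in((a,A,(195,150),4.6),(b,B,(190,135),5)):
        r.append(proj(s,[m[k] for k in K])-(np.array(list(K.values()))/f+o))
    return np.vstack(r).ravel()
s=least_squares(res,[.55,-.02,-.1,.03,.03,1.5],loss='soft_l1')
print(s.x.round(4));print(res(s.x).reshape(-1,2).round(1).tolist())
for k,v in model(s.x).items(): print(k,v.round(4))
E
```

```text
[ 0.5529 -0.0113 -0.0975  0.0247  0.018   1.5545]
[[-0.3, -0.3], [0.4, -0.2], [-0.7, -0.3], [-0.1, -0.2], [-0.2, 0.0], [-0.1, -0.1], [-0.5, 0.3], [0.0, -0.5], [-0.1, -0.3], [0.4, -0.2], [-0.3, 0.1], [0.4, 0.6], [-1.4, -1.8], [-0.3, -0.8], [0.7, -0.4], [-0.5, 0.3], [-0.7, -0.2], [-0.4, -0.1]]
fl [0.5109 0.0732 0.075 ]
fr [ 0.4953 -0.0861  0.075 ]
ll [0.6107 0.0634 0.178 ]
lr [ 0.5952 -0.0959  0.178 ]
hl [0.6104 0.0634 0.075 ]
hr [ 0.5948 -0.0958  0.075 ]
bl [0.6104 0.0634 0.003 ]
br [ 0.5948 -0.0958  0.003 ]
d1 [0.484  0.0733 0.043 ]
d2 [ 0.4765 -0.0034  0.043 ]
d3 [ 0.4831 -0.005   0.043 ]
d4 [ 0.4756 -0.0816  0.043 ]
```

Call:
{"api": "arm_command", "payload": {"commands": "-1 0 0 0 0 0 -7.2; -1 0 0 0 0 0 -7.2; -1 0 0 0 0 0 0"}}

```text
time_s: 1.68
ee_pos: [0.2039, 0.5643, 0.2313]
tcp_rot: [0.0, 0.048, 0.999, 0.0]
force: [0.4, 1.0, -0.3]
opening: 0.0321
gripper_force: 0.0
```

```bash
cat > go.py <<'E'
import sys
from h import *
from scipy.spatial.transform import Rotation as Ro
X,Y,W=.5529,-.0113,-.0975
o=robot.get_obs();R=Ro.from_quat(np.roll(o['tcp_rot'],-1)).as_matrix()
S=Ro.from_euler('z',W).as_matrix();O=np.array([X,Y,.003])
print('t',o['time_s'],'F',o['force'].round(2),'set-mm',((o['ee_pos']-O)@S*1000).round(1),'toolaxes in set\n',(S.T@R).T.round(3))
for a in sys.argv[1:]:
    P=O+S@(np.array(eval(a))/1000); print(a,'shift tool mm',(R.T@(P-o['ee_pos'])*1000).round(1))
E
python3 go.py [-110,39,200] [-110,39,25]
```

```text
t 1.675 F [ 0.4   0.97 -0.29] set-mm [-403.3  538.9  228.3] toolaxes in set
 [[-1.    -0.001 -0.   ]
 [-0.001  1.     0.   ]
 [ 0.     0.    -1.   ]]
[-110,39,200] shift tool mm [-292.7 -500.3   28.3]
[-110,39,25] shift tool mm [-292.7 -500.3  203.3]
```

Call:
{"api": "arm_command", "payload": {"commands": "-1 -29 -50 0 0 0 0;-1 -29 -50 0 0 0 0;-1 -29 -50 0 0 0 0;-1 -29 -50 0 0 0 0;-1 -29 -50 0 0 0 0;-1 -29 -50 0 0 0 0;-1 -29 -50 0 0 0 0;-1 -29 -50 0 0 0 0"}}

```text
time_s: 2.68
ee_pos: [0.3973, 0.1423, 0.2317]
tcp_rot: [0.001, 0.049, 0.999, 0.0]
force: [1.7, 0.1, 0.0]
opening: -0.0001
gripper_force: 0.0
```

Call:
{"api": "arm_command", "payload": {"commands": "-1 -29 -50 10 0 0 0;-1 -29 -50 20 0 0 0;-1 0 0 40 0 0 0;-1 0 0 40 0 0 0;-1 0 0 0 0 0 0"}}

```text
time_s: 3.3
ee_pos: [0.4421, 0.0388, 0.1182]
tcp_rot: [-0.003, 0.049, 0.999, -0.0]
force: [0.4, 0.1, 0.0]
opening: 0.0
gripper_force: 0.0
```

```bash
python3 go.py [-110,39,25]
```

```text
t 3.3 F [0.35 0.14 0.05] set-mm [-115.1   39.   115.2] toolaxes in set
 [[-1.     0.001  0.007]
 [ 0.001  1.    -0.   ]
 [-0.007 -0.    -1.   ]]
[-110,39,25] shift tool mm [-5.7  0.  90.2]
```

Call:
{"api": "arm_command", "payload": {"commands": "-1 0 0 40 0 0 0;-1 0 0 35 0 0 0;-1 0 0 15 0 0 0;-1 0 0 0 0 0 0;-1 0 0 0 0 0 0"}}

```text
time_s: 3.92
ee_pos: [0.4465, 0.039, 0.0332]
tcp_rot: [0.001, 0.048, 0.999, 0.0]
force: [0.4, -0.7, 0.3]
opening: -0.0
gripper_force: 0.0
```

```bash
python3 go.py [-110,39,25]; python3 - <<'E'
from h import *
s=robot.snapshot('top');cv2.imwrite('pics/c.png',cv2.resize(s['frame'][150:280,195:345,::-1],None,fx=4.6,fy=4.6,interpolation=2))
E
```

```text
t 3.925 F [ 0.43 -0.69  0.27] set-mm [-110.8   39.7   30.2] toolaxes in set
 [[-1.    -0.002 -0.003]
 [-0.002  1.     0.   ]
 [ 0.003  0.    -1.   ]]
[-110,39,25] shift tool mm [-0.8 -0.7  5.2]
```

View pics/c.png

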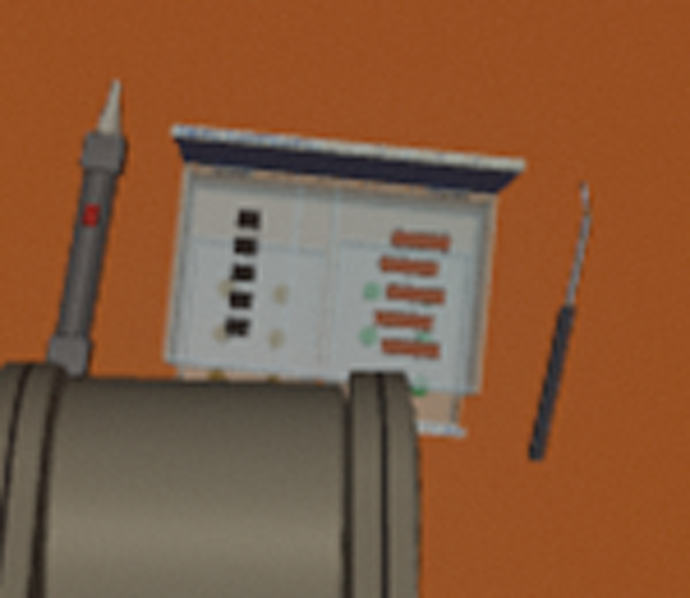

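The arm hides the drawer, but the set has not moved. I'll push on slowly, watching the force.

Call:
{"api": "arm_command", "payload": {"commands": "-1 -4 0 5 0 0 0;-1 -4 0 0 0 0 0;-1 -4 0 0 0 0 0;-1 -4 0 0 0 0 0;-1 -3 0 0 0 0 0;-1 -3 0 0 0 0 0;-1 -3 0 0 0 0 0;-1 -3 0 0 0 0 0"}}

```text
time_s: 4.97
ee_pos: [0.4729, 0.0362, 0.0262]
tcp_rot: [-0.0, 0.048, 0.999, -0.0]
force: [-0.3, -0.8, 0.8]
opening: -0.0001
gripper_force: 0.3
```

```bash
python3 go.py [-65,39,25]
```

```text
t 4.975 F [-0.27 -0.83  0.77] set-mm [-84.3  39.5  23.2] toolaxes in set
 [[-1.    -0.002  0.   ]
 [-0.002  1.    -0.   ]
 [-0.    -0.    -1.   ]]
[-65,39,25] shift tool mm [-19.3  -0.5  -1.8]
```

Call:
{"api": "arm_command", "payload": {"commands": "-1 -3 0 0 0 0 0;-1 -3 0 0 0 0 0;-1 -2 0 0 0 0 0;-1 -1 0 0 0 0 0;-1 0 0 0 0 0 0"}}

```text
time_s: 5.6
ee_pos: [0.4819, 0.0354, 0.0263]
tcp_rot: [0.0, 0.048, 0.999, 0.0]
force: [0.1, 0.1, 0.4]
opening: -0.0001
gripper_force: 0.0
```

```bash
python3 go.py [-65,39,25]
```

```text
t 5.6 F [0.14 0.14 0.43] set-mm [-75.2  39.6  23.3] toolaxes in set
 [[-1.    -0.002 -0.   ]
 [-0.002  1.     0.   ]
 [ 0.     0.    -1.   ]]
[-65,39,25] shift tool mm [-10.2  -0.6  -1.7]
```

Call:
{"api": "arm_command", "payload": {"commands": "-1 -2 0 0 0 0 0;-1 -2 0 0 0 0 0;-1 -1 0 0 0 0 0;-1 -1 0 0 0 0 0"}}

```text
time_s: 6.1
ee_pos: [0.4878, 0.0348, 0.0263]
tcp_rot: [-0.0, 0.048, 0.999, 0.0]
force: [-0.2, 0.1, -0.1]
opening: -0.0003
gripper_force: 0.3
```

Call:
{"api": "arm_command", "payload": {"commands": "-1 -1 0 0 0 0 0;-1 0 0 0 0 0 0"}}

```text
time_s: 6.35
ee_pos: [0.4889, 0.0347, 0.0263]
tcp_rot: [0.0, 0.048, 0.999, -0.0]
force: [-0.5, -0.2, -0.0]
opening: 0.0
gripper_force: 0.0
```

Call:
{"api": "arm_command", "payload": {"commands": "-1 -1 0 0 0 0 0;-1 0 0 0 0 0 0"}}

```text
time_s: 6.6
ee_pos: [0.4899, 0.0346, 0.0264]
tcp_rot: [0.0, 0.048, 0.999, 0.0]
force: [0.2, -0.0, 0.0]
opening: -0.0002
gripper_force: 0.0
```

```bash
python3 go.py [-65,39,25];python3 - <<'E'
from h import *
s=robot.snapshot('wrist');cv2.imwrite('pics/d.png',s['frame'][:,:,::-1])
s=robot.snapshot('scene');cv2.imwrite('pics/e.png',cv2.resize(s['frame'][120:240,190:330,::-1],None,fx=5,fy=5,interpolation=2))
E
```

```text
t 6.6 F [ 0.23 -0.03  0.02] set-mm [-67.2  39.6  23.4] toolaxes in set
 [[-1.    -0.002 -0.   ]
 [-0.002  1.     0.   ]
 [ 0.     0.    -1.   ]]
[-65,39,25] shift tool mm [-2.2 -0.6 -1.6]
```

View pics/e.png

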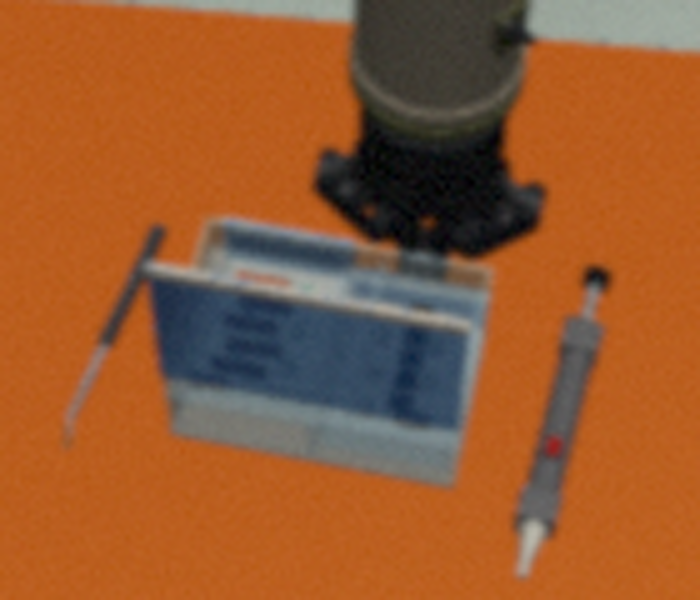

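View pics/d.png

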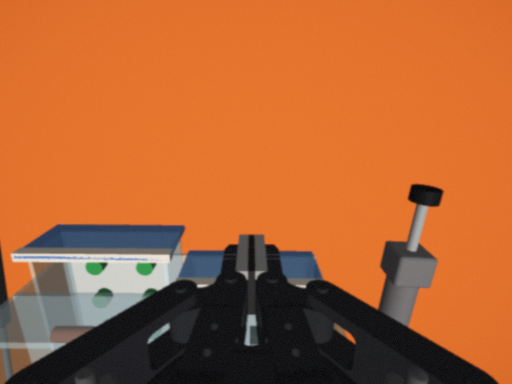

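The scene view shows the set in place with the left drawer nearly shut. In the wrist view the left front (row ~252) is far further in than the right one. I'll continue in small steps.

Call:
{"api": "arm_command", "payload": {"commands": "-1 -1 0 0 0 0 0;-1 0 0 0 0 0 0"}}

```text
time_s: 6.95
ee_pos: [0.4908, 0.0345, 0.0263]
tcp_rot: [0.0, 0.048, 0.999, -0.0]
force: [-0.5, 0.1, -0.4]
opening: -0.0001
gripper_force: 0.0
```

Call:
{"api": "arm_command", "payload": {"commands": "-1 -0.6 0 0 0 0 0;-1 0 0 0 0 0 0"}}

```text
time_s: 7.2
ee_pos: [0.4909, 0.0345, 0.0262]
tcp_rot: [-0.001, 0.048, 0.999, -0.0]
force: [-4.8, -0.5, 4.3]
opening: -0.0
gripper_force: 2.2
```

Call:
{"api": "arm_command", "payload": {"commands": "-1 -0.6 0 0 0 0 0;-1 0 0 0 0 0 0"}}

```text
time_s: 7.45
ee_pos: [0.4909, 0.0345, 0.0261]
tcp_rot: [-0.001, 0.048, 0.999, -0.0]
force: [-7.6, 0.4, 6.4]
opening: -0.0001
gripper_force: 3.9
```

Call:
{"api": "arm_command", "payload": {"commands": "-1 -0.6 0 0 0 0 0;-1 0 0 0 0 0 0"}}

```text
time_s: 7.7
ee_pos: [0.4909, 0.0345, 0.0261]
tcp_rot: [-0.002, 0.048, 0.999, -0.0]
force: [-10.5, 0.1, 8.9]
opening: -0.0002
gripper_force: 5.4
```

Left drawer is home: the force rose and the pose held still at x_set ≈ -66. I'll back off and shift 78 mm over to the right drawer.

Call:
{"api": "arm_command", "payload": {"commands": "-1 2 0 0 0 0 0;-1 15 0 0 0 0 0;-1 23 0 0 0 0 0;-1 0 -39 0 0 0 0;-1 0 -39 0 0 0 0;-1 0 0 0 0 0 0"}}

```text
time_s: 8.45
ee_pos: [0.4457, -0.0415, 0.0266]
tcp_rot: [0.001, 0.049, 0.999, -0.0]
force: [-0.0, 0.2, -0.0]
opening: 0.0
gripper_force: 0.0
```

```bash
python3 go.py [-66.2,-39,25]
```

```text
t 8.45 F [-0.04  0.23 -0.03] set-mm [-103.7  -40.5   23.6] toolaxes in set
 [[-1.     0.001 -0.002]
 [ 0.001  1.    -0.001]
 [ 0.002 -0.001 -1.   ]]
[-66.2,-39,25] shift tool mm [-37.5   1.5  -1.3]
```

Home should come at about 37 mm of travel; contact is at about 19 mm.

Call:
{"api": "arm_command", "payload": {"commands": "-1 -5 1 0 0 0 0;-1 -5 0 0 0 0 0;-1 -5 0 0 0 0 0;-1 -4 0 0 0 0 0;-1 -4 0 0 0 0 0;-1 -4 0 0 0 0 0;-1 -3 0 0 0 0 0;-1 -3 0 0 0 0 0"}}

```text
time_s: 9.45
ee_pos: [0.4783, -0.0416, 0.0262]
tcp_rot: [-0.0, 0.048, 0.999, 0.0]
force: [-0.3, 0.4, -1.1]
opening: -0.0
gripper_force: 0.3
```

Call:
{"api": "arm_command", "payload": {"commands": "-1 -1 0 0 0 0 0;-1 -1 0 0 0 0 0;-1 0 0 0 0 0 0"}}

```text
time_s: 9.82
ee_pos: [0.4803, -0.0419, 0.0263]
tcp_rot: [0.0, 0.048, 0.999, -0.0]
force: [0.2, 0.1, -1.0]
opening: -0.0001
gripper_force: 0.1
```

```bash
python3 go.py [-66.2,-39,25]
```

```text
t 9.825 F [ 0.25  0.06 -1.03] set-mm [-69.3 -37.5  23.3] toolaxes in set
 [[-1.    -0.002 -0.   ]
 [-0.002  1.    -0.   ]
 [ 0.    -0.    -1.   ]]
[-66.2,-39,25] shift tool mm [-3.1 -1.5 -1.7]
```

Call:
{"api": "arm_command", "payload": {"commands": "-1 -1 0 0 0 0 0;-1 -1 0 0 0 0 0;-1 0 0 0 0 0 0"}}

```text
time_s: 10.2
ee_pos: [0.4823, -0.042, 0.0263]
tcp_rot: [0.0, 0.048, 0.999, -0.0]
force: [0.3, -0.2, -0.3]
opening: 0.0002
gripper_force: 0.0
```

Call:
{"api": "arm_command", "payload": {"commands": "-1 -0.6 0 0 0 0 0;-1 0 0 0 0 0 0"}}

```text
time_s: 10.45
ee_pos: [0.4828, -0.0421, 0.0263]
tcp_rot: [0.0, 0.048, 0.999, 0.0]
force: [-0.9, -0.8, 0.4]
opening: 0.0
gripper_force: 0.2
```

Call:
{"api": "arm_command", "payload": {"commands": "-1 -0.6 0 0 0 0 0;-1 0 0 0 0 0 0"}}

```text
time_s: 10.7
ee_pos: [0.4829, -0.0421, 0.0262]
tcp_rot: [-0.001, 0.048, 0.999, 0.0]
force: [-5.4, -0.7, 4.1]
opening: 0.0002
gripper_force: 2.5
```

Call:
{"api": "arm_command", "payload": {"commands": "-1 2 0 0 0 0 0;-1 18 0 0 0 0 0;-1 20 0 0 0 0 0;-1 10 0 -40 0 0 0;-1 0 20 -50 0 0 0;-1 0 20 -60 0 0 0;-1 0 0 -60 0 0 0;-1 0 0 0 0 0 0"}}

```text
time_s: 11.7
ee_pos: [0.4409, 0.0022, 0.2419]
tcp_rot: [0.006, 0.047, 0.999, -0.0]
force: [0.6, -1.1, 0.2]
opening: 0.0004
gripper_force: 0.0
```

```bash
python3 go.py [100,0,230] [85,0,155]; python3 - <<'E'
from fit import *
P=[.5529,-.0113,-.0975,0,0,1.5545]
for n in('wrist','top'):
    s=robot.snapshot(n);f=s['frame'].copy()
    m=model(P)
    for k in('fl','fr','ll','lr','d1','d2','d3','d4'):
        u=proj(s,m[k])[0]; print(n,k,u.round(1))
        if n=='wrist':f=cv2.circle(f.copy(),tuple(int(t) for t in u),3,(255,0,0),1)
    if n=='wrist': cv2.imwrite('pics/f.png',f[:,:,::-1])
E
```

```text
t 11.7 F [ 0.64 -1.1   0.19] set-mm [-112.8    2.5  238.9] toolaxes in set
 [[-1.    -0.003 -0.012]
 [-0.003  1.    -0.   ]
 [ 0.012 -0.    -1.   ]]
[100,0,230] shift tool mm [-212.7   -3.1   11.4]
[85,0,155] shift tool mm [-196.8   -3.1   86.2]
wrist fl [316.8 224.1]
wrist fr [178.3 223.6]
wrist ll [332.  369.3]
wrist lr [160.5 368.8]
wrist d1 [309.6 211.8]
wrist d2 [248.3 211.5]
wrist d3 [247.5 211.5]
wrist d4 [186.1 211.3]
top fl [230.1 228.4]
top fr [299.3 235. ]
top ll [231.9 178.2]
top lr [308.8 185.4]
top d1 [231.9 229.9]
top d2 [264.1 232.9]
top d3 [264.5 233. ]
top d4 [296.7 236. ]
```

View pics/f.png

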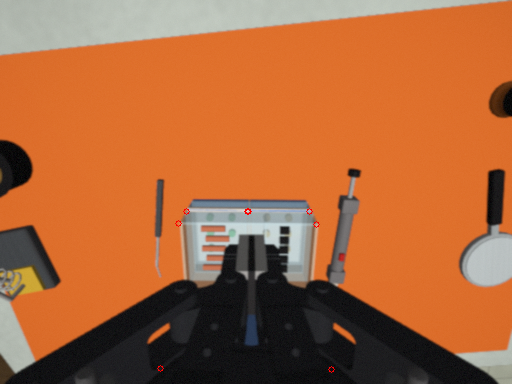

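Both drawers are flush and the set is unmoved: the predicted points sit on the drawer edges and the rim. Next I'll cross over above the lid and come down behind it.

Call:
{"api": "arm_command", "payload": {"commands": "-1 -40 0 0 0 0 0;-1 -50 0 0 0 0 0;-1 -50 0 0 0 0 0;-1 -50 0 0 0 0 0;-1 -20 -2 0 0 0 0;-1 0 0 0 0 0 0;-1 0 0 0 0 0 0"}}

```text
time_s: 12.68
ee_pos: [0.645, -0.0197, 0.2339]
tcp_rot: [-0.001, 0.048, 0.999, 0.0]
force: [-0.3, 0.1, -0.0]
opening: -0.0001
gripper_force: 0.0
```

```bash
python3 go.py [90,0,157]
```

```text
t 12.675 F [-0.35  0.11 -0.01] set-mm [ 92.5   0.6 230.9] toolaxes in set
 [[-1.    -0.002  0.003]
 [-0.002  1.     0.   ]
 [-0.003  0.    -1.   ]]
[90,0,157] shift tool mm [ 2.3 -0.6 73.9]
```

Call:
{"api": "arm_command", "payload": {"commands": "-1 0 0 30 0 0 0;-1 0 0 30 0 0 0;-1 0 0 14 0 0 0;-1 0 0 0 0 0 0;-1 0 0 0 0 0 0"}}

```text
time_s: 13.3
ee_pos: [0.6469, -0.0198, 0.1633]
tcp_rot: [0.001, 0.048, 0.999, -0.0]
force: [0.4, -0.1, -0.6]
opening: 0.0001
gripper_force: 0.0
```

```bash
python3 go.py [67.5,0,157]; python3 - <<'E'
import numpy as np
# corner arc; TCP = corner + 12 in x
p=None
for d in [88,80,72,64,56,48,40,33,26,20,15,11,8,5,3,1,0]:
    t=np.radians(d);x=50-85*np.cos(t)+4*np.sin(t)+12;z=72+85*np.sin(t)+4*np.cos(t)
    print(d,round(x,1),round(z,1), '' if p is None else (round(-(x-p[0]),1),round(p[1]-z,1)));p=(x,z)
E
```

```text
t 13.3 F [ 0.42 -0.14 -0.63] set-mm [ 94.4   0.7 160.3] toolaxes in set
 [[-1.    -0.002 -0.002]
 [-0.002  1.    -0.   ]
 [ 0.002 -0.    -1.   ]]
[67.5,0,157] shift tool mm [26.9 -0.7  3.3]
88 63.0 157.1 
80 51.2 156.4 (np.float64(11.9), np.float64(0.7))
72 39.5 154.1 (np.float64(11.6), np.float64(2.3))
64 28.3 150.2 (np.float64(11.2), np.float64(3.9))
56 17.8 144.7 (np.float64(10.5), np.float64(5.4))
48 8.1 137.8 (np.float64(9.7), np.float64(6.9))
40 -0.5 129.7 (np.float64(8.6), np.float64(8.1))
33 -7.1 121.6 (np.float64(6.6), np.float64(8.1))
26 -12.6 112.9 (np.float64(5.5), np.float64(8.8))
20 -16.5 104.8 (np.float64(3.9), np.float64(8.0))
15 -19.1 97.9 (np.float64(2.6), np.float64(7.0))
11 -20.7 92.1 (np.float64(1.6), np.float64(5.7))
8 -21.6 87.8 (np.float64(0.9), np.float64(4.4))
5 -22.3 83.4 (np.float64(0.7), np.float64(4.4))
3 -22.7 80.4 (np.float64(0.3), np.float64(2.9))
1 -22.9 77.5 (np.float64(0.2), np.float64(3.0))
0 -23.0 76.0 (np.float64(0.1), np.float64(1.5))
```

Call:
{"api": "arm_command", "payload": {"commands": "-1 8 0 3 0 0 0;-1 8 0 0 0 0 0;-1 6 0 0 0 0 0;-1 4 0 0 0 0 0;-1 4 0 0 0 0 0;-1 4 0 0 0 0 0;-1 4 0 0 0 0 0;-1 4 0 1 0 0 0"}}

```text
time_s: 14.3
ee_pos: [0.6044, -0.0158, 0.1577]
tcp_rot: [0.0, 0.048, 0.999, -0.0]
force: [0.5, -0.3, 0.4]
opening: 0.0001
gripper_force: 0.3
```

```bash
python3 go.py [39.5,0,154.1]; python3 - <<'E'
from h import *
s=robot.snapshot('scene');cv2.imwrite('pics/g.png',cv2.resize(s['frame'][120:240,190:330,::-1],None,fx=5,fy=5,interpolation=2))
E
```

```text
t 14.3 F [ 0.47 -0.32  0.45] set-mm [ 51.6   0.6 154.7] toolaxes in set
 [[-1.    -0.002 -0.   ]
 [-0.002  1.    -0.   ]
 [ 0.    -0.    -1.   ]]
[39.5,0,154.1] shift tool mm [12.1 -0.6  0.6]
```

View pics/g.png

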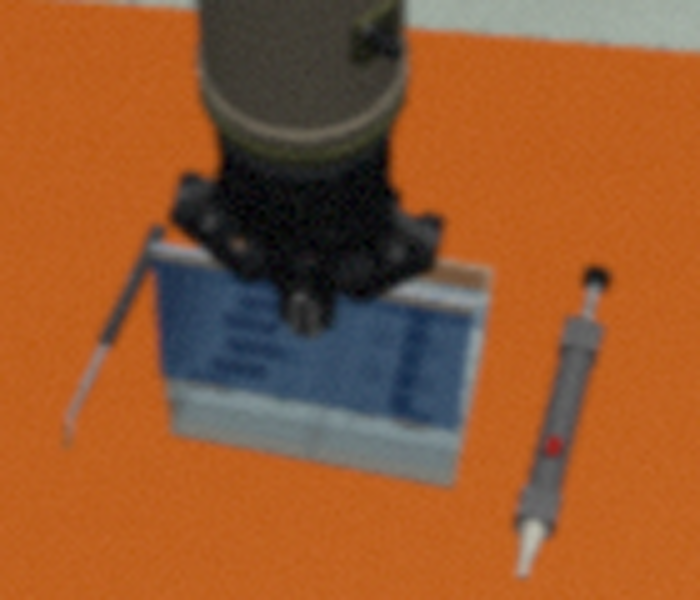

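The lid now leans slightly forward, with the fingertip on its back face near the edge and the set in place. I'll follow the arc.

Call:
{"api": "arm_command", "payload": {"commands": "-1 5.8 0 1 0 0 0;-1 5.8 0 1 0 0 0;-1 5.6 0 2 0 0 0;-1 5.6 0 2 0 0 0;-1 5.2 0 2.7 0 0 0;-1 5.2 0 2.7 0 0 0;-1 4.8 0 3.5 0 0 0;-1 4.8 0 3.5 0 0 0"}}

```text
time_s: 15.35
ee_pos: [0.5615, -0.0117, 0.1389]
tcp_rot: [-0.0, 0.048, 0.999, -0.0]
force: [0.6, 1.2, 0.2]
opening: 0.0002
gripper_force: 0.2
```

```bash
python3 go.py [8.1,0,137.8]
```

```text
t 15.35 F [0.57 1.22 0.23] set-mm [  8.6   0.5 135.9] toolaxes in set
 [[-1.    -0.002  0.   ]
 [-0.002  1.    -0.   ]
 [-0.    -0.    -1.   ]]
[8.1,0,137.8] shift tool mm [ 0.5 -0.5 -1.9]
```

Call:
{"api": "arm_command", "payload": {"commands": "-1 4.3 0 4 0 0 0;-1 4.3 0 4 0 0 0;-1 3.3 0 4 0 0 0;-1 3.3 0 4 0 0 0;-1 2.7 0 4.4 0 0 0;-1 2.7 0 4.4 0 0 0;-1 2 0 4 0 0 0;-1 2 0 4 0 0 0"}}

```text
time_s: 16.35
ee_pos: [0.5372, -0.0093, 0.1061]
tcp_rot: [-0.0, 0.048, 0.999, 0.0]
force: [0.4, -0.7, -0.3]
opening: -0.0001
gripper_force: 0.2
```

```bash
python3 go.py [-16.5,0,104.8]; python3 - <<'E'
from h import *
s=robot.snapshot('scene');cv2.imwrite('pics/i.png',cv2.resize(s['frame'][120:240,190:330,::-1],None,fx=5,fy=5,interpolation=2))
E
```

```text
t 16.35 F [ 0.42 -0.75 -0.33] set-mm [-15.8   0.4 103.1] toolaxes in set
 [[-1.    -0.002  0.   ]
 [-0.002  1.     0.   ]
 [-0.     0.    -1.   ]]
[-16.5,0,104.8] shift tool mm [ 0.7 -0.4 -1.7]
```

View pics/i.png

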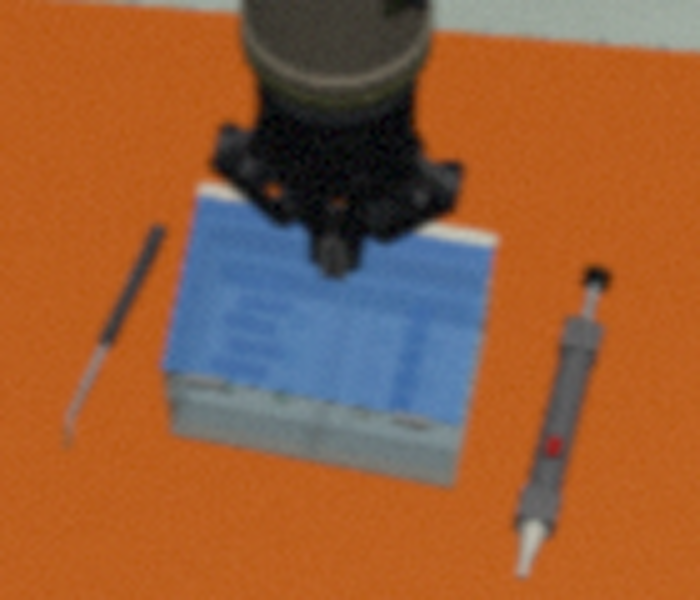

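The lid is following and is about 20° open. I'll ease it down more slowly.

Call:
{"api": "arm_command", "payload": {"commands": "-1 1.2 0 3 0 0 0;-1 1.2 0 3 0 0 0;-1 1 0 3 0 0 0;-1 0.8 0 2.5 0 0 0;-1 0.5 0 2.5 0 0 0;-1 0.4 0 2 0 0 0;-1 0.4 0 2 0 0 0;-1 0.3 0 2 0 0 0"}}

```text
time_s: 17.4
ee_pos: [0.5316, -0.0088, 0.0863]
tcp_rot: [0.0, 0.048, 0.999, -0.0]
force: [-0.5, -0.9, 0.7]
opening: -0.0001
gripper_force: 0.1
```

```bash
python3 go.py [-22.3,0,80]
```

```text
t 17.4 F [-0.49 -0.86  0.73] set-mm [-21.5   0.4  83.3] toolaxes in set
 [[-1.    -0.002 -0.   ]
 [-0.002  1.    -0.   ]
 [ 0.    -0.    -1.   ]]
[-22.3,0,80] shift tool mm [ 0.8 -0.4  3.3]
```

Call:
{"api": "arm_command", "payload": {"commands": "-1 0 0 1 0 0 0;-1 0 0 1 0 0 0;-1 0 0 1 0 0 0;-1 0 0 1 0 0 0;-1 0 0 0 0 0 0"}}

```text
time_s: 18.02
ee_pos: [0.5315, -0.0088, 0.0823]
tcp_rot: [-0.0, 0.048, 0.999, -0.0]
force: [0.5, -0.0, 0.4]
opening: 0.0002
gripper_force: 0.0
```

Call:
{"api": "arm_command", "payload": {"commands": "-1 0 0 0.8 0 0 0;-1 0 0 0.8 0 0 0;-1 0 0 0 0 0 0"}}

```text
time_s: 18.4
ee_pos: [0.5315, -0.0088, 0.0807]
tcp_rot: [-0.0, 0.048, 0.999, 0.0]
force: [-0.2, -0.1, -0.1]
opening: -0.0
gripper_force: 0.0
```

Call:
{"api": "arm_command", "payload": {"commands": "-1 0 0 0.8 0 0 0;-1 0 0 0 0 0 0"}}

```text
time_s: 18.65
ee_pos: [0.5316, -0.0088, 0.0799]
tcp_rot: [-0.0, 0.048, 0.999, -0.0]
force: [0.3, 0.2, -0.6]
opening: -0.0
gripper_force: 0.0
```

Call:
{"api": "arm_command", "payload": {"commands": "-1 0 0 0.5 0 0 0;-1 0 0 0 0 0 0"}}

```text
time_s: 18.9
ee_pos: [0.5316, -0.0088, 0.0794]
tcp_rot: [0.0, 0.048, 0.999, -0.0]
force: [0.3, -0.4, -0.6]
opening: 0.0005
gripper_force: 0.0
```

Call:
{"api": "arm_command", "payload": {"commands": "-1 0 0 0.5 0 0 0;-1 0 0 0 0 0 0"}}

```text
time_s: 19.15
ee_pos: [0.5316, -0.0088, 0.0791]
tcp_rot: [0.0, 0.048, 0.999, 0.0]
force: [0.5, -0.4, 0.7]
opening: -0.0004
gripper_force: 0.6
```

Call:
{"api": "arm_command", "payload": {"commands": "-1 0 0 0.3 0 0 0;-1 0 0 0 0 0 0"}}

```text
time_s: 19.4
ee_pos: [0.5316, -0.0088, 0.079]
tcp_rot: [0.0, 0.048, 0.999, -0.0]
force: [-2.2, 0.1, 4.9]
opening: -0.0002
gripper_force: 2.6
```

The lid bottoms out at z = 79 mm, as expected, with about 5 N. I'll lift off, clear the view and check.

Call:
{"api": "arm_command", "payload": {"commands": "-1 0 0 -3 0 0 0;-1 0 0 -20 0 0 0;-1 0 0 -50 0 0 0;-1 0 0 -60 0 0 0;-1 0 50 -20 0 0 0;-1 10 60 0 0 0 0;-1 10 60 0 0 0 0;-1 10 60 0 0 0 0"}}

```text
time_s: 20.4
ee_pos: [0.5234, 0.2248, 0.2318]
tcp_rot: [0.0, 0.048, 0.999, 0.0]
force: [0.8, 0.2, 0.6]
opening: 0.0003
gripper_force: 0.0
```

Call:
{"api": "arm_command", "payload": {"commands": "-1 20 55 0 0 0 0;-1 20 55 0 0 0 0;-1 20 55 0 0 0 0;-1 20 55 0 0 0 0;-1 0 0 0 0 0 0;-1 0 0 0 0 0 0"}}

```text
time_s: 21.15
ee_pos: [0.4649, 0.4495, 0.2312]
tcp_rot: [-0.0, 0.047, 0.999, -0.0]
force: [1.0, -0.6, -0.7]
opening: -0.0001
gripper_force: 0.0
```

```bash
python3 - <<'E'
from fit import *
a=robot.snapshot('top');b=robot.snapshot('scene')
o=np.hstack([cv2.resize(s['frame'][y:y+110,x:x+130,::-1],None,fx=3,fy=3,interpolation=2) for s,x,y in((a,205,160),(b,190,135))])
m=model([.5529,-.0113,-.0975,0,0,0])
for s,x,y,e in((a,205,160,0),(b,190,135,390)):
    for k in('ll','lr','hl','hr','bl','br','d1','d4'):
        u=(proj(s,m[k])[0]-[x-.5,y-.5])*3; cv2.circle(o,(int(u[0])+e,int(u[1])),3,(0,255,255),1)
cv2.imwrite('pics/j.png',o)
print(robot.get_obs()['ee_pos'],robot.get_obs()['force'])
for q in ('pump','probe','iron','magnifier','reel','cleaner','flux'):
    r=robot.masks_of(a,q)
    if r: print(q,np.round(r[0]['rect']))
E
```

```text
[0.46551858 0.44857644 0.23160282] [ 0.90311023 -0.18918995  0.1318459 ]
pump [215. 209.  17.  73.]
probe [315. 232.  15.  34.]
iron [416. 223.  57.  71.]
magnifier [125. 202.  36.  75.]
reel [382. 134.  29.  25.]
cleaner [396. 265.  31.  35.]
flux [128. 277.  19.  16.]
```

View pics/j.png

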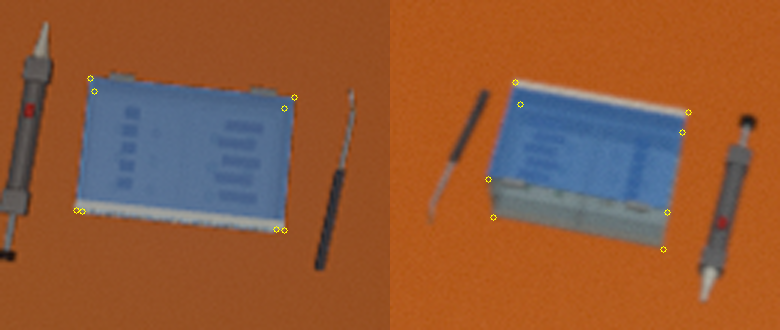

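The lid lies flat, the drawers are home, and the set matches its original pose to the pixel. Everything else is where it was.

```bash
python3 -c "
from plant import robot
print(robot.close_job())"
```

```text
the job is handed in; nothing more can be done
None
```

I handed the job in after about 21 s: both drawers are fully home, the lid was eased down flat, and camera checks show the tray set and other items where they were, though the left drawer took a brief 10 N push at its stop (over the 5 N slide limit) without the set moving.

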